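# Pack a porcelain lampholder between two parts dishes

### The arm

A 6-joint arm with a two-finger parallel gripper is mounted at the origin on the work surface. World frame = base frame: x ahead of the robot, y to its left, z up, the work surface at z = 0. Lengths are in mm, angles in rad, forces in N, time in s.
With the tool pointing down it reaches from about 275 to 750 mm from the base axis. Payload 10.2 kg.
Tool frame: the origin (TCP) lies midway between the tips of the shut fingers; the grasp point (between the pads) lies 19 mm behind it; z points along the fingers, y is the line along which they close (so a half turn about z gives the same grasp; the last joint's range is limited). The gripper opens to 85 mm and grips with 20 to 120 N. Pads are 22 mm wide; open, the fingers measure 114 mm over their backs; the gripper's body (76 mm by 85 mm) begins 54 mm behind the grasp point. The pads swing forward as they close: fully open they stand 13 mm farther back than shut.
Start: joints at [0.883, 0.313, 1.498, -0, 1.331, -0.223], TCP at [235.341, 469.303, 231.294] pointing down, gripper open.
Joint ranges: [-2.94, 2.94], [-0.97, 2.17], [0.19, 2.56], [-1.23, 4.37], [0.02, 3.11], [-2.88, 2.88]. Speed limits (rad/s): [2.39, 2.39, 3.01, 3.14, 3.14, 3.14].

### API

Orientations are given as a unit quaternion [w, x, y, z].
In Python, from rig import sense, capture, finish_job, find_in, place_of gives the robot as it stands. The module is installed in compiled form; this text tells all that it offers.
- The arm moves only by the shell command python3 -m jog 'ROWS' [FORCE]. ROWS is JSON, a list of rows, each an object of numbers: "tx", "ty", "tz": the shift along the tool's x, y, z in mm; "ax", "ay", "az": the turn, a rotation vector about the tool's x, y, z in rad; "jaw": the closure, from -1 (fully open) to 1 (shut), so that 0 is half open. In form: [{"tx": .., "ty": .., "tz": .., "ax": .., "ay": .., "az": .., "jaw": ..}, ...]. A call has 1 to 5 rows; each row shifts and turns the commanded pose from where the row before left it, along the tool's axes as they then stand; what a row does not reach is not made up. A row lasts 1/8 s, in which the tool goes at most 62.5 mm and 10.7 degrees, less where a joint would pass 70% of its speed; a pose out of reach is approached as far as the arm can. A call with a gripper value outside its range is refused whole. The fingers move at their own pace and stop on an object; FORCE is the grip in N (left out, the last holds). Time passes only in rows, so rows that do not move let the fingers close. It gives the time, the measured TCP pose, the force, the opening and the grip force at its end, in the units of the state.
- sense(): the state, without advancing time (a new reading comes with each control period).
- capture(name): name is "scene" or "top" or "wrist"; returns a dict with "color" (400x640x3 uint8, red, green, blue), "depth" (400x640 float32, mm along the optical axis (not along the pixel's ray), 0 where there is no reading), "fx", "fy", "cx", "cy" (pixels), "camera_from_world" (4x4, takes a point from world to camera coordinates); the wrist camera has in their place "mount" (4x4, takes a point from camera to tool coordinates, whose origin is the TCP and whose axes are the flange's). Camera axes: x right, y up, looking along -z (the intrinsics and any distortion apply to the point x, -y, -z); pixel columns grow to the right and rows downward; lengths in mm; the calibration is good to about 2 mm. A picture is of the moment at which its call begins: read the wrist's pose just before it.
- finish_job(): hands the job in; it is judged then, once.
Trained networks look in the newest picture that a camera, given by its name, has taken for a name from the list of things; names that differ only in an ending like _2 or _b are one class to them, and where a whole thing is asked for, a point or a joint stands for the part that bears it (a point fixed in the world has none). Each returns a list of dicts, best first, with "conf" (0 to 1); they miss things now and then, are a little off and sometimes report something else, mostly with a low value. They report only what shows in the picture. A call takes as long as a camera call. They do not tell look-alikes from the thing itself.
- find_in(query, camera): "centre" ([column, row] in pixels, amid what is visible of it).
- place_of(query, camera): "centre" ([column, row] in pixels: a listed point, or the origin of a listed thing).
The state is a dict: "time_s": time; "joints": joint angles; "dq": joint speeds; "tau": joint torques, N m; "eef_pos": TCP position; "ee_rot": TCP orientation; "force": force on the tool from outside, world axes, zero at the start; "wrist_torque": the same for the moment, N m; "grip_width": opening from 0.0 (shut) to 1.0 (fully open); "grip_force": force on a finger pad.
Only numpy, scipy, OpenCV 4.12 (cv2) and the standard library are available. Lean on these libraries where they do the work, as an engineer would, in place of code of your own. Each camera call takes 0.05 s, during which the arm holds its last target. There are 200 camera calls.

### The job

Pack away the brittle porcelain lampholder: stand it upright in the dish that is mouth-up, gripping it lightly and setting it down rather than dropping it. Then close that dish with the mouth-down dish of the same size, set down gently rim on rim, so that the two rims meet flat and lined up all round and the cover stays there by itself. Leave the mouth-up dish standing where it is and everything else undisturbed.

Things in the scene. Friction and masses are not known exactly. Their poses are not given: they have to be found in the camera images.
- bowl: The lower dish: round steel parts dish standing mouth-up, loose on the table; 150 mm across, 66 mm high, 0.35 kg. Foot: black rubber disc 54 mm across, 20 mm high. Above it a cone, 100 mm wide outside at its bottom, 134 mm at the top, wall 4 mm; the rim is a flat flange 10 mm wide (mouth 126 to 128 mm). Origin: centre of the foot's underside, z up. Hard pressing on one side tips it.
- bowl_rim (a point): Centre of the lower dish's mouth, level with the top of its rim, 66 mm above its underside.
- bowl_floor (a point): Centre of the lower dish's flat inner floor (about 92 mm across), 24 mm above its underside.
- cover: The cover: same shape and size as the lower dish (150 mm rim, 66 mm high, 0.3 kg), lying mouth-down on the table. Origin at the centre of its mouth, in the rim plane, z up. Its foot, a 54 mm disc from 46 to 66 mm above the rim plane, is the place to grip from above. Press it on the lower dish with 45 N at most, and never drop it more than about 10 mm.
- cover_foot (a point): Centre of the top face of the cover's foot, 66 mm above its rim plane.
- small_dish: A smaller dish of the same kind, also mouth-down: 114 mm across the rim, 58 mm high, same foot on top (54 mm diameter, 20 mm high). Too small to be the cover; leave it alone. Origin at the centre of its mouth, z up.
- lampholder: White porcelain lampholder standing upright, 60 mm high, 0.2 kg: base 72 mm across, 14 mm thick, sloping in to a round collar 42 mm across from 24 to 60 mm up; grip the collar from above. Brittle: spoilt by over 60 N per finger (130 N over both; 25 N per finger lifts it), by a knock over 45 N or a drop of more than about 10 mm. Origin: centre of its underside, z up.
- tape_measure: Bystander: yellow tape measure standing on edge, 72 x 36 x 66 mm high, origin under its centre.
- screwdriver: Bystander: screwdriver with black handle, 200 mm long, lying flat on the table, origin near its middle.
- pliers: Bystander: blue-handled pliers, about 175 mm long, lying flat on the table, origin near its middle.
- drill: Bystander: cordless drill lying on its side, about 200 mm long, 62 mm high.
- junction_box: Bystander: grey steel junction box, 75 x 115 x 46 mm high, on the far side of the table.
- spray_bottle: Bystander: spray bottle standing upright, 84 mm in diameter, 243 mm high.
There are look-alikes about, which are no part of the job. Leave any red look-alike of the cover alone.

How it is judged:
By the outcome, as a careful person would: the job done as asked, in the order asked, and still so for the second after the job is handed in, with the robot touching nothing.
It also fails if it takes over 69 s, if anything falls off the work surface, if the arm or the gripper's body presses on something with over 40 N, if the wrist force passes 120 N, or if a joint passes its speed limit or range.

## Working session

There is one attempt and no reset: what is moved stays moved. The work goes in short steps, Python scripts to look and compute and a shell command to move; the robot and the scene stay as the last step left them, time stands still between calls to the robot, and variables do not carry over. Pictures are saved under pics/ and viewed, at most 10 in all, crops included, and the job is handed in when it is done.

```bash
mkdir -p pics
cat > h.py <<'E'
import numpy as np, cv2
from scipy.spatial.transform import Rotation as R
from rig import sense, capture, finish_job, find_in, place_of
def cfw(c, s=None):
    if "camera_from_world" in c: return np.linalg.inv(np.array(c["camera_from_world"]))
    q=s["ee_rot"]; T=np.eye(4); T[:3,:3]=R.from_quat([q[1],q[2],q[3],q[0]]).as_matrix(); T[:3,3]=s["eef_pos"]
    return T@np.array(c["mount"])
def shot(name):
    s=sense(); c=capture(name); c["W"]=cfw(c,s); return c
def cloud(c):
    d=c["depth"]; v,u=np.mgrid[:d.shape[0],:d.shape[1]]
    p=np.stack([(u-c["cx"])/c["fx"]*d,-(v-c["cy"])/c["fy"]*d,-d,np.ones_like(d)],-1)
    w=(p@c["W"].T)[...,:3]; w[d<=0]=np.nan; return w
def onz(c,px,z):
    r=np.array([(px[0]-c["cx"])/c["fx"],-(px[1]-c["cy"])/c["fy"],-1]); r=c["W"][:3,:3]@r; o=c["W"][:3,3]
    return o+r*(z-o[2])/r[2]
def save(c,n): cv2.imwrite("pics/"+n,c["color"][...,::-1])
Z={"bowl":0,"bowl_rim":66,"cover":0,"cover_foot":66,"small_dish":0,"lampholder":0,"tape_measure":0,"drill":0,"junction_box":0,"spray_bottle":0,"screwdriver":0,"pliers":0}
E
python3 - <<'E'
from h import *
for n in ("scene","top"):
    c=shot(n); save(c,n+"1.png"); print(n,[k for k in c],c["W"][:3,3].round())
    for q,z in Z.items():
        print(q,[(round(r["conf"],2),np.round(r["centre"]).astype(int).tolist(),onz(c,r["centre"],z)[:2].round().tolist()) for r in place_of(q,n)][:4])
s=sense(); print(s)
E
```

```text
scene ['color', 'depth', 'fx', 'fy', 'cx', 'cy', 'camera_from_world', 'W'] [1074.  538.  867.]
bowl [(0.72, [331, 195], [447.0, -35.0])]
bowl_rim [(0.64, [328, 182], [459.0, -36.0])]
cover [(0.84, [395, 268], [525.0, 284.0]), (0.72, [480, 256], [324.0, 428.0]), (0.62, [427, 212], [288.0, 232.0])]
cover_foot [(0.9, [434, 196], [280.0, 233.0]), (0.8, [487, 242], [329.0, 430.0]), (0.55, [400, 252], [517.0, 284.0])]
small_dish [(0.72, [266, 159], [477.0, -329.0]), (0.7, [394, 265], [519.0, 278.0]), (0.15, [328, 178], [393.0, -100.0])]
lampholder [(0.66, [267, 225], [674.0, -84.0])]
tape_measure [(0.56, [361, 319], [704.0, 315.0])]
drill [(0.81, [452, 348], [611.0, 513.0])]
junction_box [(0.95, [266, 282], [803.0, 66.0])]
spray_bottle [(0.73, [400, 253], [476.0, 265.0]), (0.59, [214, 148], [575.0, -517.0])]
screwdriver [(0.56, [222, 241], [807.0, -133.0])]
pliers [(0.91, [219, 187], [683.0, -326.0])]
top ['color', 'depth', 'fx', 'fy', 'cx', 'cy', 'camera_from_world', 'W'] [ 409.  -28. 1581.]
bowl [(0.69, [338, 156], [684.0, -80.0]), (0.66, [324, 231], [436.0, -32.0])]
bowl_rim [(0.87, [32
[... 818 characters left out ...]
518.0])]
{'time_s': 1.3, 'joints': array([ 8.82574259e-01,  3.12908668e-01,  1.49768040e+00,  1.56371645e-05,
        1.33099109e+00, -2.23406519e-01]), 'dq': array([-0.00021365, -0.00114826, -0.00044206,  0.00027097,  0.00129356,
        0.00037124]), 'tau': array([-6.43249950e-04, -4.12163293e+01, -2.59899563e+01, -2.20636098e-04,
        4.82260766e-04, -1.74199641e-07]), 'eef_pos': array([235.35659868, 469.3076744 , 231.29712533]), 'ee_rot': array([-4.06970689e-06,  2.30323037e-01,  9.73114227e-01,  8.95210112e-06]), 'force': array([ 0.10122157,  0.89078896, -0.05976074]), 'wrist_torque': array([ 0.03751119, -0.00947219,  0.06261057]), 'grip_force': 0.0, 'grip_width': 1.0013817561965643}
```

View pics/scene1.png

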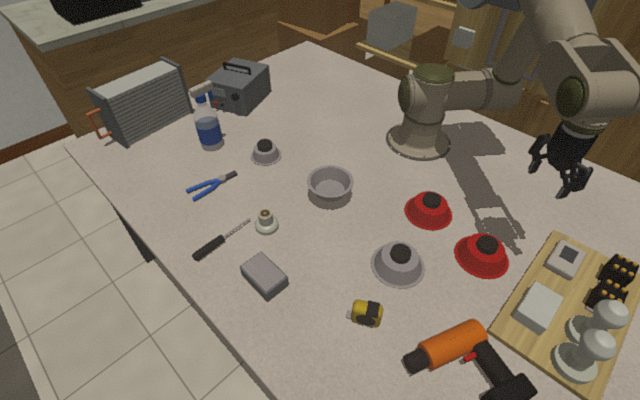

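View pics/top1.png

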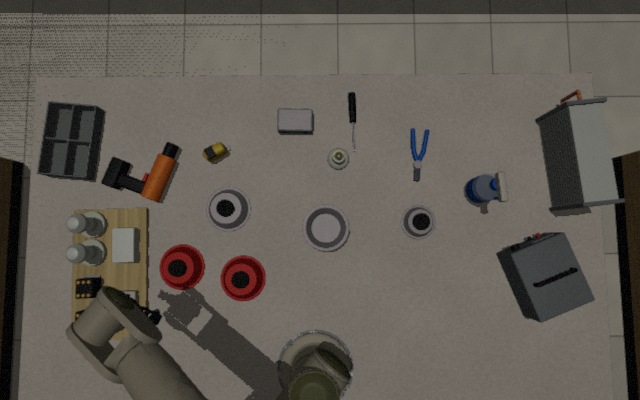

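The scene picture shows the steel bowl at (330,188), lampholder (266,222), steel cover (398,262), small dish (266,150) and two red look-alikes (429,208) and (482,254). The top picture agrees: bowl (326,229), lampholder (338,158), steel cover (229,209).

```bash
cat >> h.py <<'E'
def circ(P):
    A=np.c_[2*P,np.ones(len(P))]; w=np.ones(len(P),bool)
    for _ in range(4):
        s=np.linalg.lstsq(A[w],(P[w]**2).sum(1),rcond=None)[0]; r=np.sqrt(s[2]+s[0]**2+s[1]**2)
        e=abs(np.hypot(*(P-s[:2]).T)-r); w=e<max(2*np.median(e),1)
    return s[:2].round(1),round(r,1),round(e.mean(),1)
def outer(w,xy,rad,z0,z1,name=""):
    """outline circle of the points in a z band near xy, via convex hull"""
    m=(np.hypot(w[...,0]-xy[0],w[...,1]-xy[1])<rad)&(w[...,2]>z0)&(w[...,2]<z1); P=w[m]
    if len(P)<12: print(name,"few",len(P)); return
    (c,r)=cv2.minEnclosingCircle(P[:,:2].astype(np.float32)); hull=cv2.convexHull(P[:,:2].astype(np.float32))[:,0]
    print(name,"n",len(P),"z",np.percentile(P[:,2],[5,50,95]).round(1),"mec",np.round(c,1),round(r,1),"hull",circ(hull.astype(float)),"mean",P[:,:2].mean(0).round(1))
def delta(dst):
    s=sense(); q=s["ee_rot"]; M=R.from_quat([q[1],q[2],q[3],q[0]]).as_matrix()
    return (M.T@(np.array(dst)-s["eef_pos"])).round(1)
E
python3 - <<'E'
from h import *
for n in ("top","scene"):
    c=shot(n); w=cloud(c)
    outer(w,(512,282),45,58,75,n+" coverfoot"); outer(w,(452,-36),90,58,75,n+" bowlrim"); outer(w,(676,-82),40,50,70,n+" lamp"); outer(w,(676,-82),55,5,70,n+" lampall"); outer(w,(475,-340),45,50,70,n+" small")
    outer(w,(512,282),90,2,75,n+" cover all")
c=shot("wrist"); print(c["mount"],c["fx"],c["cx"],c["cy"]); print(delta([510,282,260]),delta([676,-82,260]))
E
```

```text
top coverfoot n 217 z [59.  64.2 69.2] mec [512.8 285.5] 27.0 hull (array([512.5, 285.6]), np.float64(26.2), np.float64(0.5)) mean [512.5 285.6]
top bowlrim n 548 z [58.8 63.6 69.2] mec [447.6 -35.1] 73.6 hull (array([447.5, -35.3]), np.float64(73.1), np.float64(0.3)) mean [448.2 -36.3]
top lamp n 135 z [52.9 58.3 63.5] mec [677.5 -78.3] 21.1 hull (array([677.3, -78.3]), np.float64(20.4), np.float64(0.4)) mean [676.8 -78.4]
top lampall n 371 z [ 8.2 22.5 62.2] mec [673.1 -83.1] 49.6 hull (array([671.3, -79.3]), np.float64(45.6), np.float64(4.2)) mean [673.4 -77.8]
top small n 218 z [51.2 56.  60.6] mec [ 464.9 -340.3] 27.1 hull (array([ 465.3, -339.8]), np.float64(26.2), np.float64(0.4)) mean [ 465.6 -339.5]
top cover all n 1463 z [ 2.7 40.1 65.7] mec [512.3 282.4] 89.5 hull (array([512.1, 283.1]), np.float64(88.6), np.float64(1.5)) mean [510.1 278.9]
scene coverfoot n 301 z [61.  66.3 68.9] mec [514.  283.2] 28.2 hull (array([513.2, 283.9]), np.float64(26.7), np.float64(0.6)) mean [515.4 284.8]
scene bowlrim n 463 z [59.4 66.3 69. ] mec [448.9 -38.8] 75.9 hull (array([448. , -37.4])
[... 309 characters left out ...]
.float64(2.2)) mean [684.7 -70.2]
scene small n 144 z [50.8 58.9 61.7] mec [ 466.6 -343.6] 29.5 hull (array([ 466.6, -341. ]), np.float64(26.4), np.float64(0.9)) mean [ 468.3 -338.1]
scene cover all n 2138 z [ 2.5 35.8 66.9] mec [512.1 282.1] 89.9 hull (array([512.5, 282.6]), np.float64(88.6), np.float64(0.7)) mean [531.9 292.7]
[[ 6.30669024e-04  9.65274621e-01  2.61236498e-01  6.71575773e+01]
 [ 9.99999776e-01 -6.67732745e-04  5.31188786e-05 -2.15992890e+00]
 [ 2.25710469e-04  2.61236406e-01 -9.65274826e-01 -1.42592024e+02]
 [ 0.00000000e+00  0.00000000e+00  0.00000000e+00  1.00000000e+00]] 352.8301043383831 323.2667865814887 199.70455324356908
[-329.5  -44.3  -28.7] [-641.  -295.3  -28.7]
```

```bash
python3 -m jog '[{"tx":-53,"ty":-24.5},{"tx":-53,"ty":-24.5},{"tx":-53,"ty":-24.5},{"tx":-53,"ty":-24.5},{"tx":-53,"ty":-24.5}]' 25; python3 -m jog '[{"tx":-53,"ty":-24.5},{"tx":-53,"ty":-24.5},{"tx":-53,"ty":-24.5},{"tx":-53,"ty":-24.5},{"tx":-53,"ty":-24.5}]'; python3 -m jog '[{"tx":-53,"ty":-24.5},{"tx":-53,"ty":-24.5},{"tz":40},{"jaw":-1},{"jaw":-1}]'
python3 - <<'E'
from h import *
print(delta([678,-79,100]), sense()["joints"].round(2))
c=shot("wrist"); save(c,"w1.png"); w=cloud(c)
outer(w,(678,-79),40,52,70,"lamp")
E
```

```text
[-641.5 -291.7  131.3] [ 0.88  0.31  1.5   0.    1.33 -0.22]
lamp few 0schema error: expected keys tx, ty, tz, ax, ay, az, jaw
schema error: expected keys tx, ty, tz, ax, ay, az, jaw
schema error: expected keys tx, ty, tz, ax, ay, az, jaw
```

```bash
python3 -m jog '[{"tx":-53,"ty":-24.5,"tz":0,"ax":0,"ay":0,"az":0,"jaw":-1},{"tx":-53,"ty":-24.5,"tz":0,"ax":0,"ay":0,"az":0,"jaw":-1},{"tx":-53,"ty":-24.5,"tz":0,"ax":0,"ay":0,"az":0,"jaw":-1},{"tx":-53,"ty":-24.5,"tz":0,"ax":0,"ay":0,"az":0,"jaw":-1},{"tx":-53,"ty":-24.5,"tz":0,"ax":0,"ay":0,"az":0,"jaw":-1}]' 25
python3 -m jog '[{"tx":-53,"ty":-24.5,"tz":0,"ax":0,"ay":0,"az":0,"jaw":-1},{"tx":-53,"ty":-24.5,"tz":0,"ax":0,"ay":0,"az":0,"jaw":-1},{"tx":-53,"ty":-24.5,"tz":0,"ax":0,"ay":0,"az":0,"jaw":-1},{"tx":-53,"ty":-24.5,"tz":0,"ax":0,"ay":0,"az":0,"jaw":-1},{"tx":-53,"ty":-24.5,"tz":0,"ax":0,"ay":0,"az":0,"jaw":-1}]'
python3 -m jog '[{"tx":-53,"ty":-24.5,"tz":0,"ax":0,"ay":0,"az":0,"jaw":-1},{"tx":-53,"ty":-24.5,"tz":0,"ax":0,"ay":0,"az":0,"jaw":-1},{"tx":0,"ty":0,"tz":40,"ax":0,"ay":0,"az":0,"jaw":-1},{"tx":0,"ty":0,"tz":0,"ax":0,"ay":0,"az":0,"jaw":-1},{"tx":0,"ty":0,"tz":0,"ax":0,"ay":0,"az":0,"jaw":-1}]'
python3 - <<'E'
from h import *
print(delta([678,-79,100]), sense()["joints"].round(2))
c=shot("wrist"); save(c,"w1.png"); w=cloud(c)
outer(w,(678,-79),40,52,70,"lamp")
E
```

```text
time_s: 2.12
eef_pos: [418.3, 239.4, 231.5]
ee_rot: [0.0, 0.23, 0.973, 0.0]
force: [1.1, 1.0, 0.1]
grip_width: 0.998
grip_force: 0.0
time_s: 2.75
eef_pos: [600.3, 11.0, 231.3]
ee_rot: [0.0, 0.23, 0.973, 0.0]
force: [0.5, 0.5, 0.2]
grip_width: 1.0
grip_force: 0.0
time_s: 3.38
eef_pos: [672.3, -78.1, 192.9]
ee_rot: [0.001, 0.23, 0.973, -0.0]
force: [-0.1, -0.3, 1.0]
grip_width: 0.996
grip_force: 0.0
[-5.4  1.7 92.9] [-0.29  0.69  1.02  0.    1.43 -1.4 ]
lamp n 2051 z [58.4 60.3 61.6] mec [676.2 -81.2] 20.9 hull (array([676.1, -81.2]), np.float64(20.7), np.float64(0.1)) mean [675.1 -80.8]
```

View pics/w1.png

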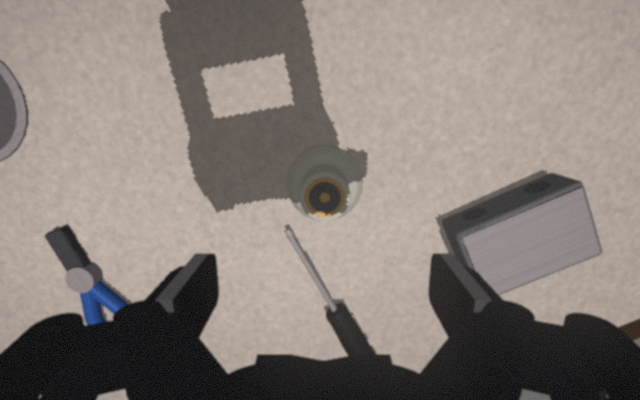

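```bash
python3 -m jog '[{"tx":-4.9,"ty":-1,"tz":50,"ax":0,"ay":0,"az":0,"jaw":-1},{"tx":0,"ty":0,"tz":50,"ax":0,"ay":0,"az":0,"jaw":-1},{"tx":0,"ty":0,"tz":40,"ax":0,"ay":0,"az":0,"jaw":-1},{"tx":0,"ty":0,"tz":20,"ax":0,"ay":0,"az":0,"jaw":-1},{"tx":0,"ty":0,"tz":10,"ax":0,"ay":0,"az":0,"jaw":-1}]'
python3 -m jog '[{"tx":0,"ty":0,"tz":0,"ax":0,"ay":0,"az":0,"jaw":-0.3},{"tx":0,"ty":0,"tz":0,"ax":0,"ay":0,"az":0,"jaw":-0.1},{"tx":0,"ty":0,"tz":0,"ax":0,"ay":0,"az":0,"jaw":0.1},{"tx":0,"ty":0,"tz":0,"ax":0,"ay":0,"az":0,"jaw":0.3},{"tx":0,"ty":0,"tz":0,"ax":0,"ay":0,"az":0,"jaw":0.3}]' 25
```

```text
time_s: 4.05
eef_pos: [676.6, -81.6, 22.0]
ee_rot: [0.001, 0.23, 0.973, -0.0]
force: [0.1, 0.5, 0.2]
grip_width: 0.998
grip_force: 0.0
time_s: 4.68
eef_pos: [677.1, -81.5, 23.2]
ee_rot: [0.002, 0.23, 0.973, 0.0]
force: [1.2, 2.1, 5.8]
grip_width: 0.486
grip_force: 27.8
```

```bash
python3 -m jog '[{"tx":0,"ty":0,"tz":-3,"ax":0,"ay":0,"az":0,"jaw":0.4},{"tx":0,"ty":0,"tz":-10,"ax":0,"ay":0,"az":0,"jaw":0.4},{"tx":0,"ty":0,"tz":-20,"ax":0,"ay":0,"az":0,"jaw":0.4},{"tx":0,"ty":0,"tz":-30,"ax":0,"ay":0,"az":0,"jaw":0.4},{"tx":0,"ty":0,"tz":-30,"ax":0,"ay":0,"az":0,"jaw":0.4}]' 27
python3 - <<'E'
from h import *
print(delta([448,-37,200]))
c=shot("wrist"); save(c,"w2.png"); w=cloud(c); s=sense(); print(s["eef_pos"],s["force"],s["grip_force"])
E
```

```text
time_s: 5.3
eef_pos: [676.1, -81.8, 116.7]
ee_rot: [0.001, 0.23, 0.973, -0.0]
force: [0.5, -0.7, -0.4]
grip_width: 0.48
grip_force: 28.6
[223.9 -62.2 -83.6]
[677.7919469  -82.2060243  121.49365361] [0.65391431 0.35037662 3.02634132] 28.64503705750394
```

View pics/w2.png

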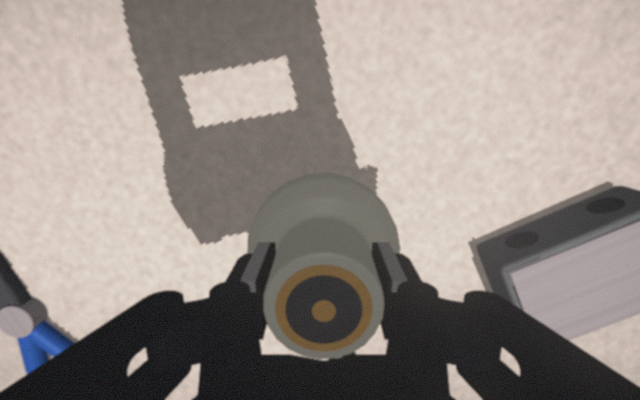

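The wrist picture shows the lampholder held upright between the pads, its top at (323,310).

```bash
python3 -m jog '[{"tx":30,"ty":-12,"tz":-30,"ax":0,"ay":0,"az":0,"jaw":0.4},{"tx":40,"ty":-15,"tz":-30,"ax":0,"ay":0,"az":0,"jaw":0.4},{"tx":40,"ty":-15,"tz":-24,"ax":0,"ay":0,"az":0,"jaw":0.4},{"tx":35,"ty":-13,"tz":0,"ax":0,"ay":0,"az":0,"jaw":0.4},{"tx":19,"ty":-7,"tz":0,"ax":0,"ay":0,"az":0,"jaw":0.4}]'
python3 -m jog '[{"tx":0,"ty":0,"tz":0,"ax":0,"ay":0,"az":0,"jaw":0.4},{"tx":0,"ty":0,"tz":0,"ax":0,"ay":0,"az":0,"jaw":0.4},{"tx":0,"ty":0,"tz":0,"ax":0,"ay":0,"az":0,"jaw":0.4}]'
python3 - <<'E'
from h import *
c=shot("wrist"); save(c,"w3.png"); w=cloud(c)
s=sense(); print(s["eef_pos"],s["force"],s["grip_force"])
outer(w,(448,-37),90,61,70,"rim")
outer(w,(448,-37),45,15,35,"floor")
print(delta([448,-37,200]))
E
```

```text
time_s: 5.98
eef_pos: [500.2, -63.4, 199.4]
ee_rot: [0.001, 0.23, 0.973, -0.0]
force: [0.2, -0.6, -1.6]
grip_width: 0.48
grip_force: 29.1
time_s: 6.35
eef_pos: [502.2, -63.7, 198.2]
ee_rot: [0.0, 0.23, 0.973, 0.0]
force: [0.5, 0.1, -0.5]
grip_width: 0.486
grip_force: 29.1
[502.10308038 -63.65546032 198.11179189] [ 0.22255267  0.15285086 -0.93071121] 29.11572049550159
rim n 8655 z [62.2 65.7 67. ] mec [445.5 -37.9] 74.0 hull (array([445.8, -38. ]), np.float64(73.5), np.float64(0.2)) mean [429.7 -29.9]
floor n 8622 z [22.8 23.9 25.1] mec [448. -37.] 45.0 hull (array([448., -37.]), np.float64(44.9), np.float64(0.1)) mean [446.9 -36.4]
[60.3 -0.4 -1.9]
```

View pics/w3.png

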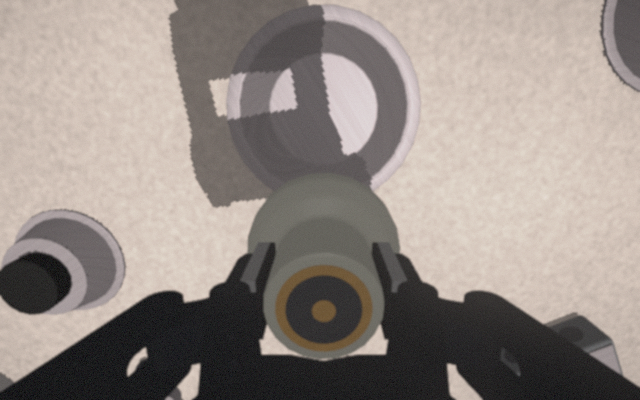

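```bash
python3 -m jog '[{"tx":32,"ty":-1,"tz":0,"ax":0,"ay":0,"az":0,"jaw":0.4},{"tx":29.7,"ty":-1.1,"tz":0,"ax":0,"ay":0,"az":0,"jaw":0.4},{"tx":0,"ty":0,"tz":40,"ax":0,"ay":0,"az":0,"jaw":0.4},{"tx":0,"ty":0,"tz":40,"ax":0,"ay":0,"az":0,"jaw":0.4},{"tx":0,"ty":0,"tz":30,"ax":0,"ay":0,"az":0,"jaw":0.4}]'
python3 -m jog '[{"tx":0,"ty":0,"tz":20,"ax":0,"ay":0,"az":0,"jaw":0.4},{"tx":0,"ty":0,"tz":8,"ax":0,"ay":0,"az":0,"jaw":0.4},{"tx":0,"ty":0,"tz":0,"ax":0,"ay":0,"az":0,"jaw":0.4},{"tx":0,"ty":0,"tz":0,"ax":0,"ay":0,"az":0,"jaw":0.4},{"tx":0,"ty":0,"tz":0,"ax":0,"ay":0,"az":0,"jaw":0.4}]'
```

```text
time_s: 7.02
eef_pos: [445.5, -37.7, 86.8]
ee_rot: [-0.0, 0.23, 0.973, 0.0]
force: [1.4, 0.7, -2.1]
grip_width: 0.484
grip_force: 29.1
time_s: 7.65
eef_pos: [445.9, -37.9, 60.9]
ee_rot: [0.001, 0.23, 0.973, -0.0]
force: [0.0, 0.4, -2.2]
grip_width: 0.485
grip_force: 29.1
```

```bash
python3 -m jog '[{"tx":0,"ty":0,"tz":5,"ax":0,"ay":0,"az":0,"jaw":0.4},{"tx":0,"ty":0,"tz":4,"ax":0,"ay":0,"az":0,"jaw":0.4},{"tx":0,"ty":0,"tz":2,"ax":0,"ay":0,"az":0,"jaw":0.4},{"tx":0,"ty":0,"tz":0,"ax":0,"ay":0,"az":0,"jaw":0.4},{"tx":0,"ty":0,"tz":0,"ax":0,"ay":0,"az":0,"jaw":0.4}]'
python3 -m jog '[{"tx":0,"ty":0,"tz":1,"ax":0,"ay":0,"az":0,"jaw":0.4},{"tx":0,"ty":0,"tz":0.5,"ax":0,"ay":0,"az":0,"jaw":0.4},{"tx":0,"ty":0,"tz":0.5,"ax":0,"ay":0,"az":0,"jaw":0.4}]'
python3 -m jog '[{"tx":0,"ty":0,"tz":0.5,"ax":0,"ay":0,"az":0,"jaw":0.4},{"tx":0,"ty":0,"tz":0.5,"ax":0,"ay":0,"az":0,"jaw":0.4}]'
```

```text
time_s: 8.28
eef_pos: [445.6, -37.8, 49.4]
ee_rot: [0.0, 0.23, 0.973, -0.0]
force: [0.2, 0.4, -1.9]
grip_width: 0.482
grip_force: 29.1
time_s: 8.65
eef_pos: [445.5, -37.8, 47.3]
ee_rot: [0.0, 0.23, 0.973, 0.0]
force: [0.3, 0.4, -1.8]
grip_width: 0.485
grip_force: 29.1
time_s: 8.9
eef_pos: [445.7, -37.8, 47.1]
ee_rot: [0.0, 0.23, 0.973, -0.0]
force: [-6.4, 1.0, 17.4]
grip_width: 0.48
grip_force: 31.3
```

```bash
python3 -m jog '[{"tx":0,"ty":0,"tz":-0.4,"ax":0,"ay":0,"az":0,"jaw":0.4},{"tx":0,"ty":0,"tz":0,"ax":0,"ay":0,"az":0,"jaw":0}]'
python3 -m jog '[{"tx":0,"ty":0,"tz":0,"ax":0,"ay":0,"az":0,"jaw":-0.1},{"tx":0,"ty":0,"tz":0,"ax":0,"ay":0,"az":0,"jaw":-0.3},{"tx":0,"ty":0,"tz":0,"ax":0,"ay":0,"az":0,"jaw":-0.5},{"tx":0,"ty":0,"tz":0,"ax":0,"ay":0,"az":0,"jaw":-0.5},{"tx":0,"ty":0,"tz":0,"ax":0,"ay":0,"az":0,"jaw":-0.5}]'
python3 -m jog '[{"tx":0,"ty":0,"tz":-10,"ax":0,"ay":0,"az":0,"jaw":-0.5},{"tx":0,"ty":0,"tz":-30,"ax":0,"ay":0,"az":0,"jaw":-0.5},{"tx":0,"ty":0,"tz":-40,"ax":0,"ay":0,"az":0,"jaw":-0.8},{"tx":0,"ty":0,"tz":-40,"ax":0,"ay":0,"az":0,"jaw":-1},{"tx":0,"ty":0,"tz":-30,"ax":0,"ay":0,"az":0,"jaw":-1}]'
python3 -m jog '[{"tx":-10,"ty":0,"tz":0,"ax":0,"ay":0,"az":0,"jaw":-1},{"tx":0,"ty":0,"tz":0,"ax":0,"ay":0,"az":0,"jaw":-1},{"tx":0,"ty":0,"tz":0,"ax":0,"ay":0,"az":0,"jaw":-1},{"tx":0,"ty":0,"tz":0,"ax":0,"ay":0,"az":0,"jaw":-1}]'
python3 - <<'E'
from h import *
c=shot("wrist"); save(c,"w4.png"); w=cloud(c)
print(sense()["eef_pos"])
outer(w,(446,-38),90,61,70,"rim")
outer(w,(446,-38),40,78,92,"lamptop")
print(delta([513,284,200]))
E
```

```text
time_s: 9.15
eef_pos: [445.7, -37.9, 47.0]
ee_rot: [0.0, 0.23, 0.973, -0.0]
force: [-1.1, 0.2, 3.6]
grip_width: 0.498
grip_force: 1.4
time_s: 9.78
eef_pos: [445.5, -37.8, 46.7]
ee_rot: [-0.0, 0.23, 0.973, -0.0]
force: [-0.4, -0.4, 0.5]
grip_width: 0.748
grip_force: 0.0
time_s: 10.4
eef_pos: [445.6, -37.8, 199.1]
ee_rot: [0.001, 0.23, 0.973, -0.0]
force: [-0.4, -0.3, -0.2]
grip_width: 1.002
grip_force: 0.0
time_s: 10.9
eef_pos: [454.1, -42.2, 196.1]
ee_rot: [-0.001, 0.23, 0.973, 0.0]
force: [-0.3, 0.3, 1.0]
grip_width: 1.0
grip_force: 0.0
[454.20694767 -42.16834287 196.25771486]
rim n 8831 z [62.2 65.7 66.9] mec [446. -38.] 74.0 hull (array([445.8, -37.9]), np.float64(73.6), np.float64(0.2)) mean [441.4 -35.6]
lamptop n 2433 z [82.6 84.4 85.6] mec [444.  -39.2] 20.9 hull (array([444. , -39.2]), np.float64(20.7), np.float64(0.1)) mean [443.2 -38.9]
[ 93.6 317.9  -3.7]
```

View pics/w4.png

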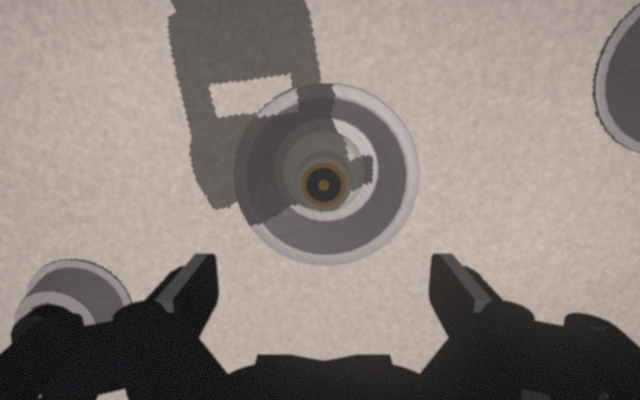

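The lampholder stands upright in the bowl: its top is at (323,185), inside the rim centred at about (326,174).

```bash
python3 -m jog '[{"tx":14,"ty":53,"tz":0,"ax":0,"ay":0,"az":0,"jaw":-1},{"tx":14,"ty":53,"tz":0,"ax":0,"ay":0,"az":0,"jaw":-1},{"tx":14,"ty":53,"tz":0,"ax":0,"ay":0,"az":0,"jaw":-1},{"tx":14,"ty":53,"tz":0,"ax":0,"ay":0,"az":0,"jaw":-1},{"tx":14,"ty":53,"tz":0,"ax":0,"ay":0,"az":0,"jaw":-1}]'
python3 -m jog '[{"tx":14,"ty":53,"tz":0,"ax":0,"ay":0,"az":0,"jaw":-1},{"tx":0,"ty":0,"tz":0,"ax":0,"ay":0,"az":0,"jaw":-1},{"tx":0,"ty":0,"tz":0,"ax":0,"ay":0,"az":0,"jaw":-1},{"tx":0,"ty":0,"tz":0,"ax":0,"ay":0,"az":0,"jaw":-1}]'
python3 - <<'E'
from h import *
c=shot("wrist"); save(c,"w5.png"); w=cloud(c)
print(sense()["eef_pos"],sense()["joints"].round(2))
outer(w,(512,284),40,60,72,"foot")
outer(w,(512,284),65,42,50,"shoulder")
outer(w,(512,284),95,2,8,"rim top")
f=w[(np.hypot(w[...,0]-512,w[...,1]-284)<80)&(w[...,2]<8)&(w[...,2]>2)]
E
```

```text
time_s: 11.58
eef_pos: [510.7, 227.8, 196.5]
ee_rot: [-0.0, 0.23, 0.973, -0.0]
force: [0.7, -0.1, -0.3]
grip_width: 1.0
grip_force: 0.0
time_s: 12.08
eef_pos: [522.0, 278.6, 196.8]
ee_rot: [-0.0, 0.231, 0.973, -0.0]
force: [-0.3, 0.7, 0.2]
grip_width: 1.001
grip_force: 0.0
[522.0385578  278.59633666 196.9008642 ] [ 0.29  0.49  1.34 -0.    1.32 -0.81]
foot n 3545 z [64.7 65.9 67. ] mec [511.3 283.5] 27.0 hull (array([511.2, 283.6]), np.float64(26.7), np.float64(0.1)) mean [510.5 283.9]
shoulder n 7526 z [44.5 45.8 47. ] mec [511.2 283.5] 51.4 hull (array([511. , 283.6]), np.float64(51.0), np.float64(0.2)) mean [506.9 285.6]
rim top n 4134 z [2.6 3.9 5.7] mec [507.4 283. ] 89.2 hull (array([499.2, 283. ]), np.float64(81.7), np.float64(3.4)) mean [503.  287.4]
```

View pics/w5.png

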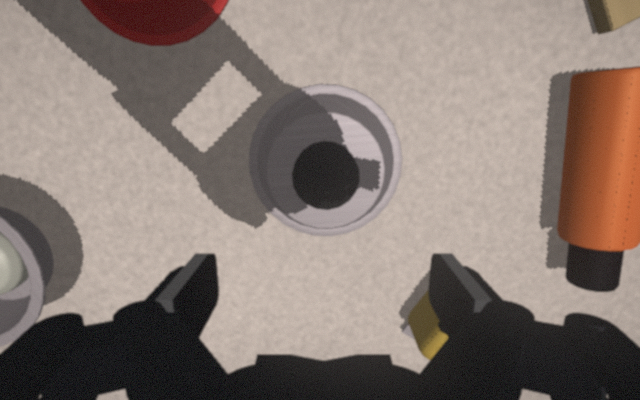

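The cover's black foot shows at (326,175), concentric with its steel body; the red look-alike is well clear at (160,0).

```bash
python3 -m jog '[{"tx":11.8,"ty":1.6,"tz":0,"ax":0,"ay":0,"az":0,"jaw":-1},{"tx":0,"ty":0,"tz":50,"ax":0,"ay":0,"az":0,"jaw":-1},{"tx":0,"ty":0,"tz":50,"ax":0,"ay":0,"az":0,"jaw":-1},{"tx":0,"ty":0,"tz":30,"ax":0,"ay":0,"az":0,"jaw":-1},{"tx":0,"ty":0,"tz":15,"ax":0,"ay":0,"az":0,"jaw":-1}]'
python3 -m jog '[{"tx":0,"ty":0,"tz":8,"ax":0,"ay":0,"az":0,"jaw":-1},{"tx":0,"ty":0,"tz":0,"ax":0,"ay":0,"az":0,"jaw":-1},{"tx":0,"ty":0,"tz":0,"ax":0,"ay":0,"az":0,"jaw":-1},{"tx":0,"ty":0,"tz":0,"ax":0,"ay":0,"az":0,"jaw":-0.2}]' 40
python3 -m jog '[{"tx":0,"ty":0,"tz":0,"ax":0,"ay":0,"az":0,"jaw":-0.1},{"tx":0,"ty":0,"tz":0,"ax":0,"ay":0,"az":0,"jaw":0},{"tx":0,"ty":0,"tz":0,"ax":0,"ay":0,"az":0,"jaw":0.1},{"tx":0,"ty":0,"tz":0,"ax":0,"ay":0,"az":0,"jaw":0.1}]'
```

```text
time_s: 12.75
eef_pos: [511.2, 286.3, 50.5]
ee_rot: [-0.001, 0.23, 0.973, -0.0]
force: [0.6, 0.6, 0.4]
grip_width: 0.999
grip_force: 0.0
time_s: 13.25
eef_pos: [512.4, 286.5, 44.5]
ee_rot: [0.001, 0.23, 0.973, 0.0]
force: [0.8, 0.8, -1.7]
grip_width: 0.818
grip_force: 0.0
time_s: 13.75
eef_pos: [512.3, 286.4, 44.4]
ee_rot: [0.0, 0.23, 0.973, 0.0]
force: [-3.1, -1.5, 5.9]
grip_width: 0.62
grip_force: 41.9
```

```bash
python3 -m jog '[{"tx":0,"ty":0,"tz":-2,"ax":0,"ay":0,"az":0,"jaw":0.2},{"tx":0,"ty":0,"tz":-8,"ax":0,"ay":0,"az":0,"jaw":0.2},{"tx":0,"ty":0,"tz":-20,"ax":0,"ay":0,"az":0,"jaw":0.2},{"tx":0,"ty":0,"tz":-35,"ax":0,"ay":0,"az":0,"jaw":0.2},{"tx":0,"ty":0,"tz":-40,"ax":0,"ay":0,"az":0,"jaw":0.2}]' 40
python3 -m jog '[{"tx":0,"ty":0,"tz":-30,"ax":0,"ay":0,"az":0,"jaw":0.2},{"tx":0,"ty":0,"tz":0,"ax":0,"ay":0,"az":0,"jaw":0.2},{"tx":0,"ty":0,"tz":0,"ax":0,"ay":0,"az":0,"jaw":0.2},{"tx":0,"ty":0,"tz":0,"ax":0,"ay":0,"az":0,"jaw":0.2}]'
python3 - <<'E'
from h import *
c=shot("wrist"); save(c,"w6.png"); w=cloud(c); e=sense()["eef_pos"]; print(e)
m=(np.hypot(w[...,0]-e[0],w[...,1]-e[1])<90)
def plane(m,n):
    P=w[m]; A=np.c_[P[:,0]-e[0],P[:,1]-e[1],np.ones(len(P))]; k=np.ones(len(P),bool)
    for _ in range(5):
        s=np.linalg.lstsq(A[k],P[k][:,2]-e[2],rcond=None)[0]; k=abs(A@s-P[:,2]+e[2])<1.5
    print(n,len(P),k.sum(),"slope deg",np.degrees(s[:2]).round(2),"z rel TCP",s[2].round(1)); return P[k]
z=w[...,2]-e[2]
h=np.histogram(z[m],bins=np.arange(-60,30,2)); print([(int(a),int(b)) for b,a in zip(h[0],h[1]) if b>60])
P=plane(m&(z>-4)&(z<8),"shoulder"); print(len(P),circ(cv2.convexHull(P[:,:2].astype(np.float32))[:,0].astype(float)))
P=plane(m&(z>-46)&(z<-36),"flange"); print(circ(cv2.convexHull(P[:,:2].astype(np.float32))[:,0].astype(float)))
print(delta([446.8,-36.2,170]))
E
```

```text
time_s: 14.38
eef_pos: [511.7, 286.2, 149.6]
ee_rot: [-0.001, 0.23, 0.973, -0.0]
force: [-0.0, 0.3, -3.2]
grip_width: 0.617
grip_force: 42.8
time_s: 14.88
eef_pos: [511.5, 286.2, 177.0]
ee_rot: [-0.001, 0.23, 0.973, -0.001]
force: [-0.3, 0.3, -2.8]
grip_width: 0.614
grip_force: 43.1
[511.65337744 286.1809183  177.32227973]
[(-44, 352), (-42, 6649), (-40, 1210), (-38, 424), (-36, 402), (-34, 423), (-32, 419), (-30, 441), (-28, 429), (-26, 470), (-24, 465), (-22, 473), (-20, 475), (-18, 486), (-16, 514), (-14, 503), (-12, 504), (-10, 555), (-8, 534), (-6, 555), (-4, 574), (-2, 1066), (0, 15112), (2, 1566), (4, 157), (6, 181), (8, 261), (10, 272), (12, 305), (14, 325), (16, 341), (18, 742), (20, 12832), (22, 1063), (24, 278), (26, 293)]
shoulder 18656 16933 slope deg [-0.21 -0.07] z rel TCP 1.1
16933 (array([510.6, 284.3]), np.float64(50.2), np.float64(0.2))
flange 8635 7766 slope deg [-0.23 -0.07] z rel TCP -40.9
(array([510.8, 284.1]), np.float64(73.4), np.float64(0.1))
[ -86.6 -317.2    7.7]
```

View pics/w6.png

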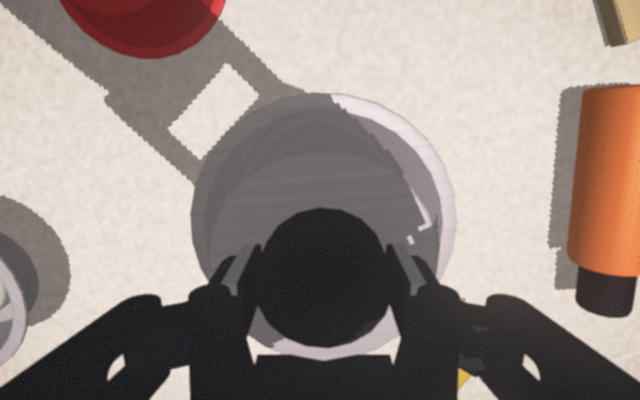

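The cover is held level by its foot at (322,278), its rim clear all round.

```bash
python3 -m jog '[{"tx":-7,"ty":-25,"tz":0,"ax":0,"ay":0,"az":0,"jaw":0.2},{"tx":-13,"ty":-48,"tz":0,"ax":0,"ay":0,"az":0,"jaw":0.2},{"tx":-14,"ty":-52,"tz":0,"ax":0,"ay":0,"az":0,"jaw":0.2},{"tx":-14,"ty":-52,"tz":0,"ax":0,"ay":0,"az":0,"jaw":0.2},{"tx":-14,"ty":-52,"tz":0,"ax":0,"ay":0,"az":0,"jaw":0.2}]'
python3 -m jog '[{"tx":-13,"ty":-48,"tz":0,"ax":0,"ay":0,"az":0,"jaw":0.2},{"tx":-8,"ty":-30,"tz":0,"ax":0,"ay":0,"az":0,"jaw":0.2},{"tx":-3.6,"ty":-10.2,"tz":0,"ax":0,"ay":0,"az":0,"jaw":0.2},{"tx":0,"ty":0,"tz":0,"ax":0,"ay":0,"az":0,"jaw":0.2},{"tx":0,"ty":0,"tz":0,"ax":0,"ay":0,"az":0,"jaw":0.2}]'
python3 -m jog '[{"tx":0,"ty":0,"tz":30,"ax":0,"ay":0,"az":0,"jaw":0.2},{"tx":0,"ty":0,"tz":15,"ax":0,"ay":0,"az":0,"jaw":0.2},{"tx":0,"ty":0,"tz":6,"ax":0,"ay":0,"az":0,"jaw":0.2},{"tx":0,"ty":0,"tz":0,"ax":0,"ay":0,"az":0,"jaw":0.2},{"tx":0,"ty":0,"tz":0,"ax":0,"ay":0,"az":0,"jaw":0.2}]'
python3 - <<'E'
from h import *
print(delta([446.8,-36.1,112]),sense()["eef_pos"],sense()["force"])
E
```

```text
time_s: 15.55
eef_pos: [464.1, 52.3, 178.3]
ee_rot: [-0.0, 0.23, 0.973, -0.0]
force: [0.6, -0.4, -3.2]
grip_width: 0.619
grip_force: 43.2
time_s: 16.18
eef_pos: [447.4, -35.1, 178.6]
ee_rot: [-0.0, 0.23, 0.973, 0.0]
force: [1.0, 0.2, -3.9]
grip_width: 0.616
grip_force: 43.4
time_s: 16.8
eef_pos: [447.7, -35.9, 128.3]
ee_rot: [0.001, 0.23, 0.973, -0.0]
force: [-0.7, -0.0, -3.2]
grip_width: 0.619
grip_force: 43.4
[ 0.8 -0.6 16.3] [447.7219132  -35.93219276 128.32045189] [-0.69848996 -0.03078524 -3.19070379]
```

```bash
python3 -m jog '[{"tx":0.8,"ty":-0.6,"tz":8,"ax":0,"ay":0,"az":0,"jaw":0.2},{"tx":0,"ty":0,"tz":5,"ax":0,"ay":0,"az":0,"jaw":0.2},{"tx":0,"ty":0,"tz":2,"ax":0,"ay":0,"az":0,"jaw":0.2},{"tx":0,"ty":0,"tz":0,"ax":0,"ay":0,"az":0,"jaw":0.2},{"tx":0,"ty":0,"tz":0,"ax":0,"ay":0,"az":0,"jaw":0.2}]'
python3 - <<'E'
from h import *
print(delta([446.8,-36.1,112]),sense()["eef_pos"],sense()["force"])
for n in ("scene","wrist"):
    c=shot(n); w=cloud(c)
    if n=="scene": save(c,"s2.png"); big=cv2.resize(c["color"][130:230,270:400],None,fx=6,fy=6,interpolation=cv2.INTER_CUBIC); cv2.imwrite("pics/s2c.png",big[...,::-1])
    outer(w,(447,-37),85,68,76,n+" flange"); outer(w,(447,-37),65,108,118,n+" shoulder")
E
```

```text
time_s: 17.42
eef_pos: [446.4, -36.2, 112.8]
ee_rot: [0.0, 0.23, 0.973, -0.0]
force: [0.1, -0.6, -4.1]
grip_width: 0.612
grip_force: 43.4
[-0.3  0.3  0.8] [446.44065602 -36.2440039  112.82221077] [ 0.07138276 -0.62832302 -4.10285854]
scene flange n 258 z [69.8 73.  75.3] mec [448.3 -37.4] 74.4 hull (array([447.6, -37.5]), np.float64(73.5), np.float64(0.5)) mean [473.7 -13.6]
scene shoulder n 363 z [109.3 114.7 116.9] mec [449.7 -36.5] 53.6 hull (array([448.8, -35.4]), np.float64(52.0), np.float64(0.6)) mean [463.5 -26. ]
wrist flange n 8433 z [71.2 72.3 74. ] mec [445.9 -38.4] 73.9 hull (array([445.8, -38.2]), np.float64(73.5), np.float64(0.1)) mean [410.8 -20.5]
wrist shoulder n 18675 z [111.3 114.2 115.3] mec [444.9 -37.8] 52.1 hull (array([444.8, -37.8]), np.float64(51.4), np.float64(0.3)) mean [428.5 -29.5]
```

View pics/s2c.png

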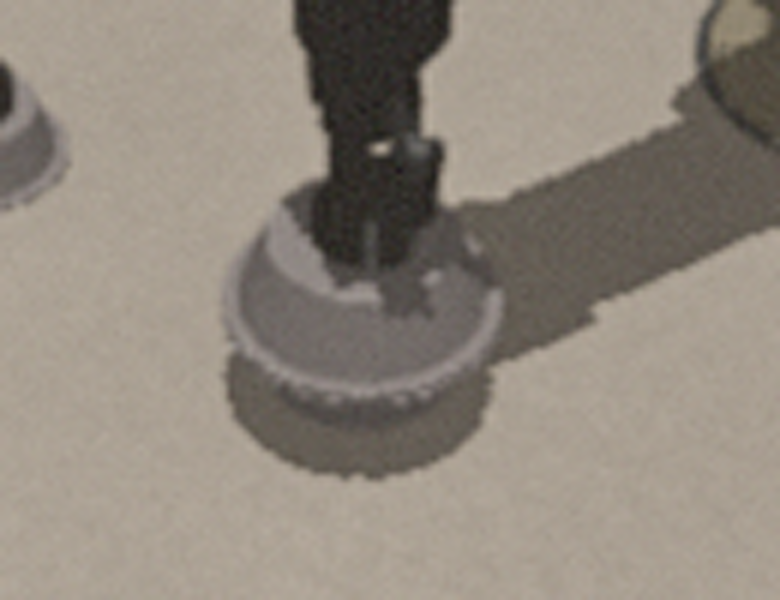

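The crop shows the cover hovering level over the bowl, flange centred at about (362,310); the depth fits put the two rims within 0.5 mm of each other.

```bash
python3 -m jog '[{"tx":0,"ty":0,"tz":1,"ax":0,"ay":0,"az":0,"jaw":0.2},{"tx":0,"ty":0,"tz":0.5,"ax":0,"ay":0,"az":0,"jaw":0.2},{"tx":0,"ty":0,"tz":0,"ax":0,"ay":0,"az":0,"jaw":0.2}]'
python3 -m jog '[{"tx":0,"ty":0,"tz":0.5,"ax":0,"ay":0,"az":0,"jaw":0.2},{"tx":0,"ty":0,"tz":0,"ax":0,"ay":0,"az":0,"jaw":0.2}]'
python3 -m jog '[{"tx":0,"ty":0,"tz":0.4,"ax":0,"ay":0,"az":0,"jaw":0.2},{"tx":0,"ty":0,"tz":0,"ax":0,"ay":0,"az":0,"jaw":0.2}]'
```

```text
time_s: 17.9
eef_pos: [446.3, -36.2, 111.2]
ee_rot: [0.0, 0.23, 0.973, -0.0]
force: [0.6, -1.1, -3.1]
grip_width: 0.617
grip_force: 43.4
time_s: 18.15
eef_pos: [446.3, -36.2, 110.7]
ee_rot: [0.0, 0.23, 0.973, 0.0]
force: [-0.7, -0.7, -3.2]
grip_width: 0.62
grip_force: 43.4
time_s: 18.4
eef_pos: [446.4, -36.2, 110.4]
ee_rot: [0.0, 0.23, 0.973, -0.0]
force: [-0.7, 0.8, 0.3]
grip_width: 0.616
grip_force: 43.6
```

```bash
python3 -m jog '[{"tx":0,"ty":0,"tz":0.3,"ax":0,"ay":0,"az":0,"jaw":0.2},{"tx":0,"ty":0,"tz":0,"ax":0,"ay":0,"az":0,"jaw":0.2}]'
```

```text
time_s: 18.65
eef_pos: [446.6, -36.3, 110.5]
ee_rot: [0.0, 0.23, 0.973, -0.0]
force: [-2.2, 1.0, 5.2]
grip_width: 0.615
grip_force: 44.1
```

```bash
python3 -m jog '[{"tx":0,"ty":0,"tz":0,"ax":0,"ay":0,"az":0,"jaw":0.2},{"tx":0,"ty":0,"tz":0,"ax":0,"ay":0,"az":0,"jaw":-0.2},{"tx":0,"ty":0,"tz":0,"ax":0,"ay":0,"az":0,"jaw":-0.3},{"tx":0,"ty":0,"tz":0,"ax":0,"ay":0,"az":0,"jaw":-0.5},{"tx":0,"ty":0,"tz":0,"ax":0,"ay":0,"az":0,"jaw":-0.8}]' 20
python3 -m jog '[{"tx":0,"ty":0,"tz":0,"ax":0,"ay":0,"az":0,"jaw":-1},{"tx":0,"ty":0,"tz":0,"ax":0,"ay":0,"az":0,"jaw":-1},{"tx":0,"ty":0,"tz":-8,"ax":0,"ay":0,"az":0,"jaw":-1},{"tx":0,"ty":0,"tz":-25,"ax":0,"ay":0,"az":0,"jaw":-1},{"tx":0,"ty":0,"tz":-40,"ax":0,"ay":0,"az":0,"jaw":-1}]'
python3 -m jog '[{"tx":0,"ty":0,"tz":-40,"ax":0,"ay":0,"az":0,"jaw":-1},{"tx":-10,"ty":0,"tz":-22,"ax":0,"ay":0,"az":0,"jaw":-1},{"tx":0,"ty":0,"tz":0,"ax":0,"ay":0,"az":0,"jaw":-1},{"tx":0,"ty":0,"tz":0,"ax":0,"ay":0,"az":0,"jaw":-1},{"tx":0,"ty":0,"tz":0,"ax":0,"ay":0,"az":0,"jaw":-1}]'
python3 - <<'E'
from h import *
for n in ("scene","wrist"):
    c=shot(n); w=cloud(c)
    if n=="scene": cv2.imwrite("pics/s3c.png",cv2.resize(c["color"][110:250,240:420],None,fx=4,fy=4,interpolation=cv2.INTER_CUBIC)[...,::-1])
    outer(w,(447,-37),85,66,74,n+" flange"); outer(w,(447,-37),40,127,138,n+" foot"); outer(w,(447,-37),65,108,117,n+" shoulder")
e=np.array([446,-38])
for a,b in ((67,74),(109,115)):
    P=w[(np.hypot(w[...,0]-e[0],w[...,1]-e[1])<74)&(w[...,2]>a)&(w[...,2]<b)]; A=np.c_[P[:,:2]-e,np.ones(len(P))]; k=np.ones(len(P),bool)
    for _ in range(5): s=np.linalg.lstsq(A[k],P[k][:,2],rcond=None)[0]; k=abs(A@s-P[:,2])<1
    print(np.degrees(s[:2]).round(2),s[2].round(1))
E
```

```text
time_s: 19.27
eef_pos: [446.4, -36.2, 109.9]
ee_rot: [0.0, 0.23, 0.973, -0.0]
force: [-0.1, 0.5, -0.2]
grip_width: 0.898
grip_force: 0.0
time_s: 19.9
eef_pos: [445.9, -36.0, 183.7]
ee_rot: [-0.001, 0.23, 0.973, 0.0]
force: [1.3, 0.0, -0.1]
grip_width: 1.003
grip_force: 0.0
time_s: 20.52
eef_pos: [454.7, -40.5, 244.0]
ee_rot: [-0.001, 0.23, 0.973, 0.0]
force: [0.4, -1.2, 0.4]
grip_width: 0.998
grip_force: 0.0
scene flange n 273 z [67.1 70.7 73.4] mec [449.2 -36.3] 74.3 hull (array([449.1, -36.6]), np.float64(72.8), np.float64(0.5)) mean [475.4 -11.7]
scene foot n 181 z [129.7 132.8 135.1] mec [448.2 -37.4] 27.5 hull (array([448.2, -37. ]), np.float64(26.6), np.float64(0.5)) mean [449.9 -36.3]
scene shoulder n 382 z [109.3 112.6 115.4] mec [450.9 -36.6] 52.7 hull (array([448.7, -37.2]), np.float64(50.5), np.float64(0.8)) mean [458.8 -27.6]
wrist flange n 4521 z [68.6 69.9 71.6] mec [445.8 -38.3] 73.8 hull (array([445.8, -38.2]), np.float64(73.5), np.float64(0.2)) mean [436.8 -33.6]
wrist foot n 3997 z [130.7 131.9 133. ] mec [446.1 -38.2] 27.0 hull (array([446. , -38.2]), np.float64(26.7), np.float64(0.1)) mean [445.2 -37.9]
wrist shoulder n 8377 z [110.5 111.8 113. ] mec [445.8 -38.3] 51.5 hull (array([445.6, -38.1]), np.float64(51.0), np.float64(0.2)) mean [441.3 -35.9]
[-0.09  0.01] 69.9
[-0.06 -0.01] 111.9
```

View pics/s3c.png

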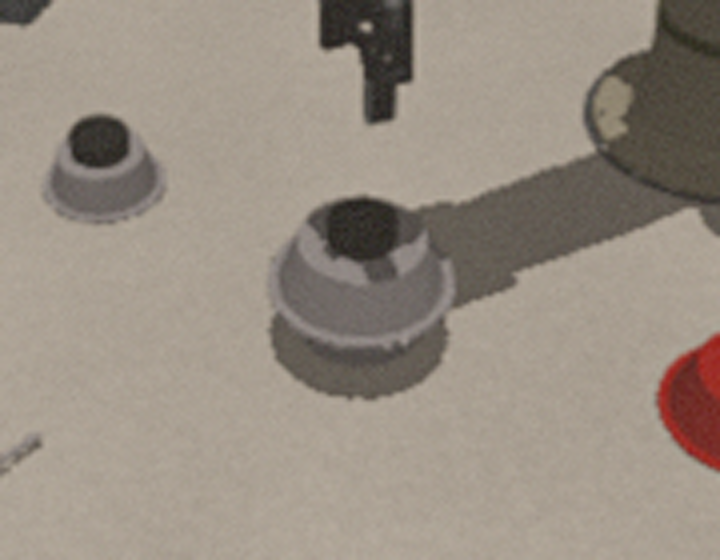

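The picture shows the cover seated flat on the bowl at (362,280), foot on top at (363,228), with the gripper clear. Its foot is at z 132, it is level to 0.1°, and it is centred on the rim to within 0.3 mm.

```bash
python3 -c "
from rig import finish_job; print(finish_job())"
```

```text
the job is handed in; nothing more can be done
None
```

The job is handed in: the lampholder stands upright in the bowl, and the steel cover sits on it rim to rim, level to 0.1° and centred within 0.3 mm, with nothing else touched and about 20.6 s used.

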